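# Clear the ejector punch

## Robot

A 6-joint arm with a two-finger parallel gripper is mounted at the origin on the work surface. World frame = base frame: x ahead of the robot, y to its left, z up, the work surface at z = 0. Lengths are in m, angles in rad, forces in N, time in s.
With the tool pointing down it reaches from about 0.25 to 0.775 m from the base axis. Payload 8.9 kg.
Tool frame: the origin (TCP) lies midway between the tips of the shut fingers; the grasp point (between the pads) lies 19 mm behind it; z points along the fingers, y is the line along which they close (so a half turn about z gives the same grasp; the last joint's range is limited). The gripper opens to 85 mm and grips with 20 to 120 N. Pads are 22 mm wide; open, the fingers measure 114 mm over their backs; the gripper's body (76 mm by 85 mm) begins 54 mm behind the grasp point. The pads swing forward as they close: fully open they stand 13 mm farther back than shut.
Start: joints at [-0.139, 0.291, -0.153, 1.127, 0, 1.431], TCP at [0.525, 0, 0.231] pointing down, gripper open.
Joint ranges: [-2.52, 2.52], [-0.91, 1.74], [-1.3, 1.37], [-1.96, 2.02], [-1.52, 1.47], [-3.14, 3.14]. Speed limits (rad/s): [2.22, 2.22, 2.79, 3.14, 3.14, 3.14].

## Interface

Orientations are given as [roll, pitch, yaw] about the fixed x, y, z axes, in that order (R = Rz(yaw) Ry(pitch) Rx(roll)).
In Python, from workcell import ctrl gives the robot as it stands. Calls block until the motion is done:
- ctrl.move_pose(position, orientation): joint-space move of the TCP to a pose.
- ctrl.move_l(position, speed=0.15, ori=None, contact_N=None): straight line of the TCP; ori=None keeps the orientation; speed is the mean speed in m/s. With contact_N (N) it stops when the force on the tool has changed by that much, and returns True; else False.
- ctrl.goto_joints(angles): joint-space move.
- ctrl.command_gripper(opening, f_grip=None): finger opening in m; f_grip is the grip in N (None keeps the last); returns when the fingers have stopped.
- ctrl.sleep(seconds).
- ctrl.solve_ik(position, orientation): joint angles nearest the present ones, or None.
- ctrl.get_obs(): the state.
- ctrl.get_image(name): name is "scene" or "side" or "wrist"; returns a dict with "color" (420x560x3 uint8, red, green, blue), "z_map" (420x560 float32, m along the optical axis (not along the pixel's ray), 0 where there is no reading), "intrinsics" (3x3 intrinsics, pixels), "rvec" (rotation vector, rad) and "tvec" (3), from world to camera coordinates, as OpenCV has them. Camera axes: x right, y down, z forward; pixel columns grow to the right and rows downward; lengths in m; the calibration is good to about 2 mm. A picture is of the moment at which its call begins.
A pose or a line that the arm cannot do raises ctrl.Unreachable and nothing moves.
- ctrl.hand_in(): hands the job in; it is judged then, once.
The state is a dict: "t": time; "joint_positions": joint angles; "joint_velocities": joint speeds; "joint_torque": joint torques, N m; "ee_pos": TCP position; "tool_rot": TCP orientation; "wrist_force": force on the tool from outside, world axes, zero at the start; "ft_torque": the same for the moment, N m; "grip_width": finger opening in m; "grip_force": force on a finger pad.
Only numpy, scipy, OpenCV 4.12 (cv2) and the standard library are available. Lean on these libraries where they do the work, as an engineer would, in place of code of your own. Each camera call takes 0.05 s, during which the arm holds its last target. There are 200 camera calls.

## Task

Take the ejector punch, the one with the spring head, out of the sloping wooden rest and stand it upright, cutting end down, in the round steel cup: lower it right to the bottom before you let go, do not drop it. Once it stands there on its own, press its spring head down to the stop to clear it, and let the head come back up. Leave the plain punch in the rest and everything else where it is.

Things in the scene. Friction and masses are not known exactly. Their poses are not given: they have to be found in the camera images.
- punch: Ejector punch, loose, bright steel, about 0.2 kg: round barrel 20 mm across, 105 mm long (lowest 12 mm taper to a flat 16 mm foot), spring head on a thin stem on top; 123 mm overall. Dark rings 64-72 and 94-102 mm above the foot; grip between them. Origin: centre of the foot; +z up the axis to the head. Starts in a bore of the rest, leaning about 35 to 40 degrees from vertical.
- spring_head (a joint): Travel of the punch's spring head: 0 = up (m), 0.010 = pressed to its stop into the barrel. It takes about 3 N to start it and 8 N at the stop; it springs back when let go.
- head_top (a point): Centre of the flat top of the spring head, a steel cap 20 mm in diameter and 8 mm thick; its underside is 10 mm clear of the barrel's end when up. 123 mm above the punch's foot when up. Its z axis is the punch's.
- rest: Sloping wooden rest, fixed: block 60 x 170 x 55 mm tilted 35 degrees on a base 130 x 190 x 12 mm. Origin at bench level under the block; z up. Two blind bores, 21.5 mm across, 40 mm deep, 80 mm apart along its y, lean 35 degrees from vertical, mouths towards its -x (roughly the robot). One holds the ejector punch, the other the plain one; pull along the axis.
- bore_left (a point): Centre of the bottom of the bore on the rest's +y side (axes as the rest's).
- bore_right (a point): Centre of the bottom of the bore on the rest's -y side (axes as the rest's).
- cup: Round dark steel cup, fixed to the bench, standing on a flange 90 mm in diameter and 6 mm thick. Outer diameter 39 mm, inner diameter 27 mm, rim 53 mm above the bench, inside 45 mm deep. Origin at bench level on its axis; z up.
- cup_floor (a point): Centre of the cup's inner floor, 8 mm above the bench; z up.
- plain_punch: Plain solid steel punch, loose, 20 mm in diameter and 98 mm long with no head; stands in the other bore and stays there. Origin at the centre of its foot, +z up its axis.
- loupe: Bystander: magnifier, clear base and black top, 37 mm in diameter, 36 mm tall, loose, between the rest and the cup. Origin at the centre of its underside.
- weight: Bystander: small brass weight with a knob, 28 mm in diameter, 46 mm tall, loose, between the rest and the cup, nearer the robot. Origin at the centre of its underside.
There are look-alikes about, which are no part of the job. Leave any blue or green look-alike of the punch alone.

How it is judged:
On the way, in this order (a step that is already met when the one before it is completed fails the run):
1. the ejector punch, still held in the fingers, is lowered into the cup until its foot is within 12 mm of the cup's floor (horizontal distance between punch and cup_floor below 0.012 m and z of punch in the frame of cup_floor below 0.012 m and contact force between the fingers and punch above 1 N), for 0.05 s.
2. it stands on the cup's floor by itself, upright and let go, its head up (horizontal distance between punch and cup_floor below 0.009 m and z of punch in the frame of cup_floor below 0.006 m and angle between punch's own z axis and vertical below 0.21 rad and contact force between the fingers and punch below 0.05 N and value of joint spring_head below 0.003 m), for 0.2 s.
3. its spring head is pressed down to the stop (at least 8.5 of 10 mm) while the punch stands in the cup (horizontal distance between punch and cup_floor below 0.009 m and z of punch in the frame of cup_floor below 0.006 m and angle between punch's own z axis and vertical below 0.21 rad and value of joint spring_head above 0.0085 m), for 0.1 s.
At the end, for the whole second after the job is handed in: The ejector punch stands at rest in the cup, head up: its foot within 6 mm of the cup's floor in height and 9 mm of its centre, within 12 degrees of upright, its spring head back up (less than 3 mm down); the plain punch is still in its bore (foot moved less than 20 mm) (horizontal distance between punch and cup_floor below 0.009 m and z of punch in the frame of cup_floor below 0.006 m and angle between punch's own z axis and vertical below 0.21 rad and value of joint spring_head below 0.003 m and linear speed of punch below 0.02 m/s and distance of plain_punch from where it was at the start of the episode below 0.02 m); the robot touches nothing.
It fails at once if the plain punch is pulled out or knocked (foot moved over 20 mm) (distance of plain_punch from where it was at the start of the episode above 0.02 m).
It fails at once if the loupe or the brass weight is shoved more than 30 mm (distance of any of loupe, weight from where it was at the start of the episode above 0.03 m).
It also fails if it takes over 51 s, if anything falls off the work surface, if the arm or the gripper's body presses on something with over 40 N, if the wrist force passes 120 N, or if a joint passes its speed limit or range.

## Working session

There is one attempt and no reset: what is moved stays moved. The work goes in short steps, each a Python script; the robot and the scene stay as the last script left them, time stands still between calls to the robot, and variables do not carry over. Pictures are saved under pics/ and viewed, at most 10 in all, crops included, and the job is handed in when it is done.

```bash
mkdir -p pics
cat > h.py <<'E'
import numpy as np, cv2
from workcell import ctrl
def cam(n):
    d=ctrl.get_image(n); d["R"]=cv2.Rodrigues(np.array(d["rvec"],float))[0]; d["t"]=np.array(d["tvec"],float).ravel(); d["K"]=np.array(d["intrinsics"],float); return d
def save(d,f): cv2.imwrite("pics/"+f,d["color"][:,:,::-1])
def pts(d):
    z=d["z_map"]; v,u=np.indices(z.shape); K=d["K"]
    c=np.stack([(u-K[0,2])/K[0,0]*z,(v-K[1,2])/K[1,1]*z,z],-1)
    p=(c-d["t"])@d["R"]; p[z==0]=np.nan; return p
def ray(d,u,v):
    o=-d["R"].T@d["t"]; r=d["R"].T@np.linalg.inv(d["K"])@[u,v,1]; return o,r/np.linalg.norm(r)
def plane(d,u,v,z):
    o,r=ray(d,u,v); return o+r*(z-o[2])/r[2]
def tri(rs):
    A=sum(np.eye(3)-np.outer(r,r) for o,r in rs); b=sum((np.eye(3)-np.outer(r,r))@o for o,r in rs); return np.linalg.solve(A,b)
E
python3 - <<'E'
from h import *
for n in("scene","side"):
    d=cam(n); save(d,n+"0.png"); print(n,-d["R"].T@d["t"],d["R"][2],d["K"][0,0]); np.savez(n+"0.npz",**{k:d[k] for k in("color","z_map","R","t","K")})
    d and None
d=cam("wrist");save(d,"wrist0.png"); np.savez("wrist0.npz",**{k:d[k] for k in("color","z_map","R","t","K")})
print(ctrl.get_obs())
E
```

```text
scene [0.94574148 0.1045365  0.88257214] [-0.50427833 -0.11183601 -0.85626869] 471.8615391338018
side [ 0.28117137 -0.52793475  0.5617099 ] [ 0.31539864  0.71085741 -0.62865367] 417.00203807783174
{'t': 0.15, 'joint_positions': array([-1.39283272e-01,  2.91111795e-01, -1.53909548e-01,  1.12673184e+00,
        2.22381437e-05,  1.43147062e+00]), 'joint_velocities': array([-0.00179278, -0.00313566,  0.00140131,  0.00048635,  0.00159862,
       -0.00047009]), 'joint_torque': array([ 1.43475558e-03, -5.37369597e+01,  3.31521606e+01,  1.14745408e-02,
       -1.60248046e-04, -2.47105180e-05]), 'ee_pos': array([5.24678390e-01, 6.49685917e-05, 2.30900751e-01]), 'tool_rot': array([-3.14064816e+00, -1.54906389e-04,  1.57083868e+00]), 'wrist_force': array([-0.24007943,  0.4551237 ,  0.10733081]), 'ft_torque': array([ 0.0315768 , -0.01129343,  0.01924873]), 'grip_force': 0.0, 'grip_width': 0.08524693635260679}
```

View pics/scene0.png

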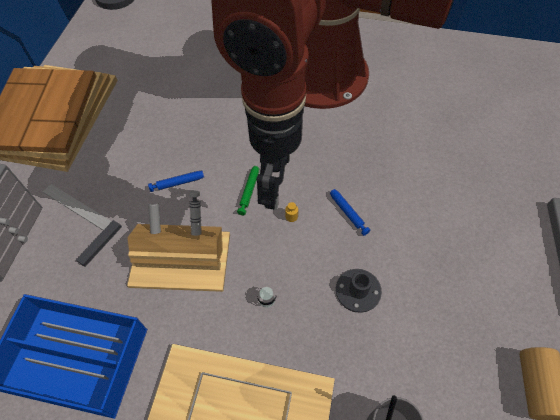

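View pics/side0.png

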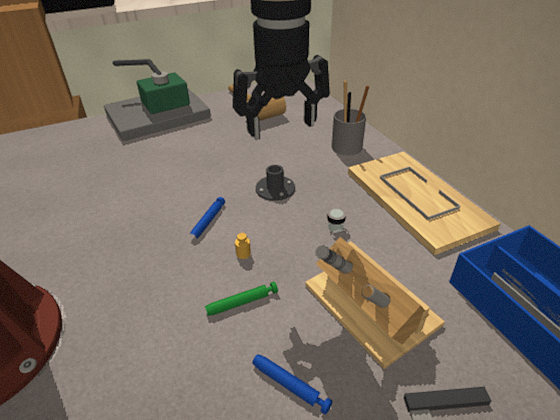

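View pics/wrist0.png

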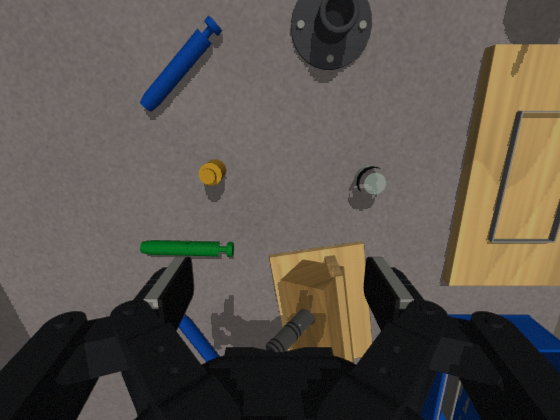

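Scene view: ejector punch in the right-hand (+y) bore at about (195,205), plain punch at (155,220), cup (360,285), loupe (266,295), weight (291,212). The side view has the ejector's head at about (325,255) and the cup at (275,178). The wrist view sees the cup at (337,15) and the punch at (292,330).

Run:
```python
from h import *
D={n:dict(np.load(n+"0.npz")) for n in("scene","side","wrist")}
def cl(d,w):
    p=pts(d); hsv=cv2.cvtColor(d["color"],cv2.COLOR_RGB2HSV); return p,hsv
# steel-grey points above rest
for n,box in(("scene",(178,190,215,245)),("side",(310,238,360,280)),("wrist",(262,300,320,355))):
    d=D[n]; p,h=cl(d,0); u0,v0,u1,v1=box; q=p[v0:v1,u0:u1].reshape(-1,3); s=h[v0:v1,u0:u1].reshape(-1,3)
    m=(s[:,1]<60)&(q[:,2]>0.05); q=q[m]; print(n,m.sum(),q.min(0),q.max(0))
    c=np.median(q,0); q=q[np.linalg.norm(q-c,axis=1)<.08]; _,S,V=np.linalg.svd(q-q.mean(0)); print(q.mean(0),V[0],S/np.sqrt(len(q)), np.degrees(np.arccos(abs(V[0][2]))))
# cup
for n,box in(("scene",(345,268,378,300)),("side",(258,160,292,200)),("wrist",(312,0,365,40))):
    d=D[n]; p,h=cl(d,0); u0,v0,u1,v1=box; q=p[v0:v1,u0:u1].reshape(-1,3)
    q=q[(q[:,2]>.047)&(q[:,2]<.06)]; print(n,len(q),(q.min(0)+q.max(0))/2,q.max(0)-q.min(0),q[:,2].max())
# rest wood yellow
for n,box in(("scene",(125,215,232,292)),):
    d=D[n]; p,h=cl(d,0); u0,v0,u1,v1=box; q=p[v0:v1,u0:u1].reshape(-1,3); s=h[v0:v1,u0:u1].reshape(-1,3)
    m=(s[:,1]>80)&(abs(q[:,2]-.012)<.004); r=cv2.minAreaRect((q[m][:,:2]*1000).astype(np.float32)); print("base",r)
    m=(s[:,1]>80)&(q[:,2]>.02);print(q[m].min(0),q[m].max(0))
for n in D:
    d=D[n]; u0,v0,u1,v1={"scene":(120,180,240,270),"side":(290,225,410,315),"wrist":(250,280,370,370)}[n]
    c=d["color"][v0:v1,u0:u1,::-1]; D[n]=cv2.resize(c,(480,360),interpolation=cv2.INTER_CUBIC)
cv2.imwrite("pics/crop0.png",cv2.resize(np.hstack([D["scene"],D["side"]]),(800,300)))
```

```text
scene 428 [ 0.49991263 -0.17655266  0.0711732 ] [ 0.56728785 -0.1496948   0.14269412]
[ 0.53580274 -0.16080881  0.10792951] [ 0.65386893  0.10608705 -0.74913347] [0.02507279 0.00549123 0.00339717] 41.48462772689966
side 476 [ 0.49757818 -0.17571762  0.05818091] [ 0.56888161 -0.12406947  0.14458661]
[ 0.52644037 -0.16777359  0.11395829] [ 0.6523885   0.0373273  -0.75696494] [0.02779808 0.00530206 0.00472549] 40.80264049231331
wrist 1187 [ 0.5101928  -0.1674054   0.06984642] [0.56625754 0.0114609  0.30821772]
[ 0.53820819 -0.15498953  0.10263413] [-0.65968262 -0.09407811  0.74563272] [0.01960402 0.00531517 0.00259335] 41.786526818472225
scene 182 [0.58337621 0.17032077 0.05088152] [0.03981642 0.03785386 0.00747429] 0.05461866138384772
side 132 [0.58199812 0.17094221 0.05171552] [0.03830382 0.04085703 0.00921631] 0.05632367802580517
wrist 599 [0.58235202 0.16665596 0.05157712] [0.03788733 0.02942361 0.00913954] 0.05614689231954835
base ((592.7459716796875, -193.32073974609375), (128.61659240722656, 190.77330017089844), 9.662491798400879)
[ 0.5284984  -0.28502423  0.02007433] [ 0.63337163 -0.10551592  0.09265404]
```

View pics/crop0.png

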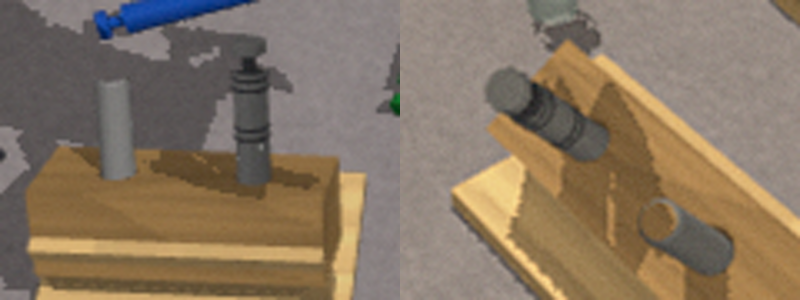

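The crop shows the ejector punch (spring head, two dark rings) clear of the wood, mouth at about (250,180) in the left half, and the plain punch beside it. I'll grasp it along its own axis from above the head and fit the cylinder per camera.

```bash
cat >> h.py <<'E'
from scipy.optimize import least_squares
from scipy.spatial.transform import Rotation as Rn
def fitcyl(q,c0,u0,r=.010):
    e1=np.cross(u0,[0,1,0]);e1/=np.linalg.norm(e1);e2=np.cross(u0,e1)
    def par(x):
        u=u0+x[2]*e1+x[3]*e2; return c0+x[0]*e1+x[1]*e2,u/np.linalg.norm(u)
    def f(x):
        c,u=par(x); d=q-c; return np.linalg.norm(d-np.outer(d@u,u),axis=1)-r
    s=least_squares(f,np.zeros(4),loss="soft_l1",f_scale=.001); c,u=par(s.x); return c,u,np.median(abs(f(s.x)))
def tool(pos_grasp,zt,yt):
    """TCP pose for grasp point, tool z dir, closing dir"""
    z=zt/np.linalg.norm(zt); y=yt-(yt@z)*z; y/=np.linalg.norm(y); R=np.stack([np.cross(y,z),y,z],1)
    return pos_grasp+.019*z, Rn.from_matrix(R).as_euler("xyz")
E
python3 - <<'E'
from h import *
u0=np.array([-.62,-.105,.777]);u0/=np.linalg.norm(u0); c0=np.array([.535,-.162,.105])
for n,box in(("scene",(178,190,215,245)),("side",(310,238,360,280)),("wrist",(262,300,320,355))):
    d=dict(np.load(n+"0.npz")); p=pts(d); h=cv2.cvtColor(d["color"],cv2.COLOR_RGB2HSV); u0_,v0,u1,v1=box
    q=p[v0:v1,u0_:u1].reshape(-1,3); s=h[v0:v1,u0_:u1].reshape(-1,3)
    e=q-c0; L=e@u0; rad=np.linalg.norm(e-np.outer(L,u0),axis=1)
    m=(s[:,1]<75)&(rad<.02)
    b=m&(L>-.035)&(L<.022)
    c,u,r=fitcyl(q[b],c0,u0); k=(c0-c)@u; c=c+k*u
    L=(q-c)@u; mm=m
    print(n,b.sum(),"c",c.round(4),"u",u.round(3),"lean",np.degrees(np.arccos(u[2])).round(1),"res",r.round(5),"Ltop",np.nanpercentile(L[mm],[1,50,98,100]).round(4))
    top=m&(L>np.nanmax(L[m])-.004); print(" top centroid",np.nanmean(q[top],0).round(4),top.sum())
E
```

```text
scene 292 c [ 0.5319 -0.1629  0.1025] u [-0.612 -0.088  0.786] lean 38.2 res 0.00071 Ltop [-0.0413  0.0015  0.043   0.0437]
 top centroid [ 0.5078 -0.1658  0.1371] 40
side 232 c [ 0.5324 -0.1613  0.103 ] u [-0.614 -0.1    0.783] lean 38.5 res 0.00034 Ltop [-0.0413  0.0186  0.0462  0.0476]
 top centroid [ 0.5048 -0.1669  0.1382] 116
wrist 753 c [ 0.5329 -0.1623  0.1032] u [-0.623 -0.1    0.776] lean 39.1 res 0.00037 Ltop [-0.0403 -0.0035  0.0251  0.0268]
 top centroid [ 0.5169 -0.1589  0.1222] 78
```

All three views agree to about 1 mm: axis lean 38.6°, head top L≈+44 mm, mouth L≈−40 mm, which matches the 123 mm length. Next: check IK for grasp, lift and cup poses, then go to standoff.

```bash
cat >> h.py <<'E'
U=np.array([-.617,-.097,.781]);U/=np.linalg.norm(U); C=np.array([.5324,-.162,.103]); G=C+.004*U
CUP=np.array([.5825,.1705,0])
E
python3 - <<'E'
from h import *
for s in(1,-1):
    for nm,yt in(("plane",np.array([1,0,.5])*s),("lat",np.array([-.157,.988,0])*s)):
        for k,(g,z) in {"stand":(G+.09*U,-U),"grasp":(G,-U),"out":(G+.06*U,-U),
          "cupup":(CUP+[0,0,.17],np.array([0,0,-1.])),"cup":(CUP+[0,0,.091],np.array([0,0,-1.]))}.items():
            y=yt if k in("stand","grasp","out") else yt*[1,1,0]
            q=ctrl.solve_ik(*tool(g,z,y)); print(s,nm,k,None if q is None else np.round(q,2))
E
```

```text
1 plane stand [-0.82  0.05 -0.92  0.18  0.54  0.85]
1 plane grasp [-0.7   0.27 -0.94 -0.12  0.49  0.98]
1 plane out [-0.78  0.12 -0.93  0.08  0.53  0.9 ]
1 plane cupup [ 0.16  0.5  -0.06  1.02  0.    1.74]
1 plane cup [ 0.16  0.57 -0.16  0.84  0.    1.74]
1 lat stand [-0.82  0.05 -0.92  0.18  0.54 -0.86]
1 lat grasp [-0.7   0.27 -0.94 -0.12  0.49 -0.73]
1 lat out [-0.78  0.12 -0.93  0.08  0.53 -0.81]
1 lat cupup [ 0.16  0.5  -0.06  1.02  0.    0.01]
1 lat cup [ 0.16  0.57 -0.16  0.84  0.    0.01]
-1 plane stand [-0.82  0.05 -0.92  0.18  0.54 -2.29]
-1 plane grasp [-0.7   0.27 -0.94 -0.12  0.49 -2.16]
-1 plane out [-0.78  0.12 -0.93  0.08  0.53 -2.24]
-1 plane cupup [ 0.16  0.5  -0.06  1.02  0.   -1.41]
-1 plane cup [ 0.16  0.57 -0.16  0.84  0.   -1.41]
-1 lat stand [-0.82  0.05 -0.92  0.18  0.54  2.28]
-1 lat grasp [-0.7   0.27 -0.94 -0.12  0.49  2.41]
-1 lat out [-0.78  0.12 -0.93  0.08  0.53  2.33]
-1 lat cupup [ 0.16  0.5  -0.06  1.02  0.   -3.13]
-1 lat cup [ 0.16  0.57 -0.16  0.84  0.   -3.13]
```

Run:
```python
from h import *
Y=np.array([1,0,.5])
ctrl.move_pose(*tool(G+.095*U,-U,Y)); ctrl.command_gripper(.055,40)
d=cam("wrist"); save(d,"w1.png")
p=pts(d); e=p-C; L=e@U; rad=np.linalg.norm(e-L[...,None]*U,axis=2)
m=(rad<.016)&(L>.039)&(L<.05); q=p[m]; print(m.sum(), q.mean(0) if m.any() else 0, "exp",C+.044*U, L[m].mean() if m.any() else 0)
b=(rad<.016)&(L>-.03)&(L<.02); print(b.sum(), *(fitcyl(p[b],C,U) if b.sum()>80 else ()))
o=ctrl.get_obs(); print(o["t"],o["ee_pos"],tool(G+.095*U,-U,Y)[0])
```

```text
693 [ 0.50533303 -0.1654001   0.13783884] exp [ 0.5052528  -0.16626787  0.13736299] 0.044237959924440115
395 [ 0.53288307 -0.16232313  0.1033415 ] [-0.62159238 -0.10111901  0.77678688] 0.0001519829419957125
1.5333 [ 0.4832802  -0.1694382   0.16545738] [ 0.48304146 -0.16975977  0.16547816]
```

View pics/w1.png

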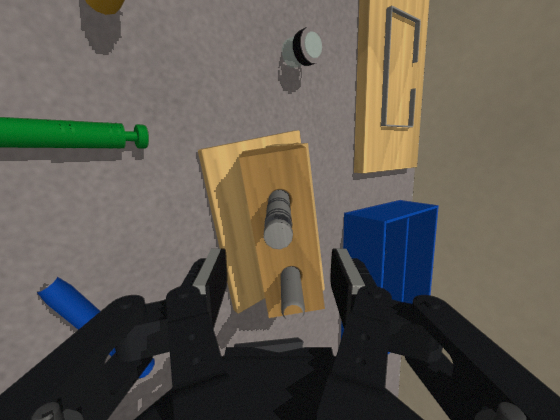

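The wrist view shows the spring head at (280,235) centred between the fingers, with the plain punch beyond it at (291,300). The measured head and axis are within 1 mm of the estimate, so I'll descend, grip and pull along the axis.

Run:
```python
from h import *
Y=np.array([1,0,.5])
hit=ctrl.move_l(tool(G,-U,Y)[0],speed=.08,contact_N=12); o=ctrl.get_obs(); print(hit,o["wrist_force"],o["ee_pos"]-tool(G,-U,Y)[0])
if not hit:
    ctrl.command_gripper(0,50); o=ctrl.get_obs(); print(o["grip_width"],o["grip_force"],o["wrist_force"],o["ee_pos"])
    if o["grip_width"]>.015:
        ctrl.move_l(o["ee_pos"]+.075*U,speed=.08); o=ctrl.get_obs(); print(o["t"],o["grip_width"],o["grip_force"],o["wrist_force"])
        d=cam("side"); save(d,"s2.png"); np.savez("s2.npz",**{k:d[k] for k in("color","z_map","R","t","K")})
        d=cam("wrist"); save(d,"w2.png")
```

```text
False [ 0.4888643   0.07100499 -0.67072142] [-4.54098608e-06 -1.35610735e-04  3.14083931e-04]
0.018518006200206896 48.71421933174133 [-3.80689694 -1.45764589  5.51241769] [ 0.54171395 -0.16075365  0.09156084]
4.375 0.018598334995744273 49.08904016017914 [ 0.76348975  0.64346245 -2.73830055]
```

View pics/s2.png

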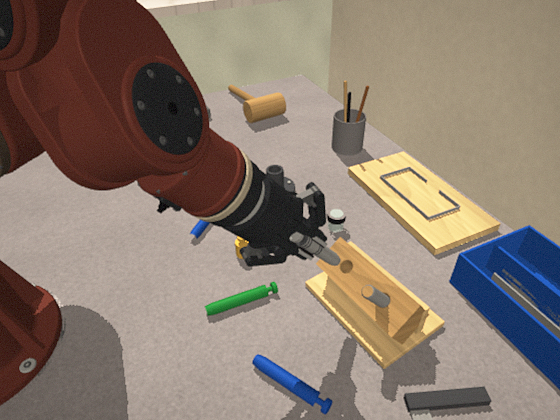

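The punch is held and out of its bore, tip at about (330,258); the plain punch is undisturbed. Carry it upright over the cup, then measure its axis in hand.

```bash
cat >> h.py <<'E'
def measure(names,c0,u0=np.array([0,0,1.]),lo=-.06,hi=-.015):
    for n in names:
        d=cam(n); p=pts(d); h=cv2.cvtColor(d["color"],cv2.COLOR_RGB2HSV)
        e=p-c0; L=e@u0; rad=np.linalg.norm(e-L[...,None]*u0,axis=2); m=(rad<.022)&(L>lo)&(L<hi)&(h[...,1]<90)
        a=(rad<.022)&(L>-.12)&(L<0); 
        if m.sum()<60: print(n,"few",m.sum()); continue
        c,u,r=fitcyl(p[m],c0,u0); c=c+((c0-c)@u)*u
        print(n,m.sum(),"c",c.round(4),"u",u.round(3),"res",r.round(5),"zmin",np.nanpercentile(p[a][:,2],1).round(4)); save(d,n+"_m%d.png"%(ctrl.get_obs()["t"]*100))
E
python3 - <<'E'
from h import *
o=ctrl.get_obs(); ctrl.move_l(o["ee_pos"]+[0,0,.06],speed=.15)
g=CUP+[0,0,.20]; dn=np.array([0,0,-1.])
ctrl.move_pose(*tool(g,dn,np.array([1.,0,0])))
o=ctrl.get_obs(); print(o["t"],o["ee_pos"],o["tool_rot"],o["grip_width"],o["wrist_force"])
measure(("scene","side"),g)
E
ls pics
```

```text
6.3583 [0.58236713 0.16934136 0.18045248] [-3.14105474e+00 -7.96432871e-06  1.56965182e+00] 0.018333756068927422 [-0.51697796  0.14710124 -2.33322102]
scene few 58
side 199 c [0.5822 0.1693 0.2   ] u [-0.007 -0.003  1.   ] res 0.00069 zmin 0.1189
crop0.png
s2.png
scene0.png
side0.png
side_m645.png
w1.png
w2.png
wrist0.png
```

Run:
```python
from h import *
t=CUP+[0,0,.181]
ctrl.move_l(t,speed=.03); ctrl.move_l(CUP+[0,0,.135],speed=.08); o=ctrl.get_obs(); print(o["ee_pos"],o["wrist_force"])
measure(("side","scene"),CUP+[0,0,.154],lo=-.04,hi=-.012)
hit=ctrl.move_l(CUP+[0,0,.085],speed=.05,contact_N=8); o=ctrl.get_obs(); print(hit,o["ee_pos"],o["wrist_force"],o["t"])
if not hit:
    hit=ctrl.move_l(CUP+[0,0,.064],speed=.02,contact_N=8); o=ctrl.get_obs(); print(hit,o["ee_pos"],o["wrist_force"],o["t"],o["grip_force"])
save(cam("side"),"s3.png")
```

```text
[0.58272042 0.17059308 0.13528406] [ 0.27198887  0.66687586 -2.08791417]
side 126 c [0.5817 0.1692 0.1539] u [-0.023 -0.062  0.998] res 0.00086 zmin 0.035
scene few 3
False [0.58279163 0.1705636  0.08537987] [ 0.13863425 -0.01806188 -2.27851339] 8.6833
True [0.58250488 0.17052826 0.0723904 ] [0.1500473  0.79118454 5.67159208] 9.3583 49.85304236412048
```

View pics/s3.png

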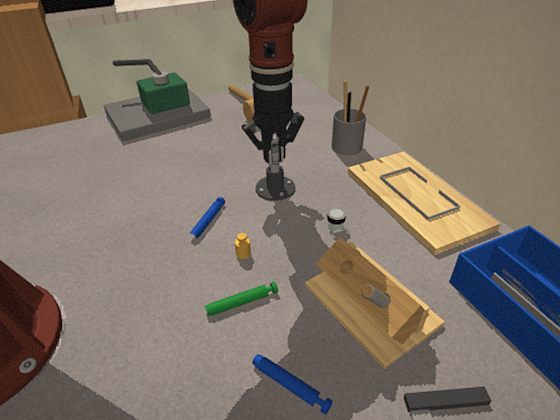

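The punch stands in the cup at about (275,165). Contact came at a foot height of about 8.4 mm, the cup floor. Release, rise and check.

Run:
```python
from h import *
ctrl.command_gripper(.06); ctrl.sleep(.4)
o=ctrl.get_obs(); ctrl.move_l(o["ee_pos"]+[0,0,.11],speed=.1); ctrl.command_gripper(0,40)
for n in("scene","side","wrist"):
    d=cam(n); save(d,n+"4.png"); p=pts(d); e=p-CUP; rad=np.hypot(e[...,0],e[...,1])
    m=(rad<.025)&(p[...,2]>.118)&(p[...,2]<.14); q=p[m]
    if len(q): print(n,len(q),"top z",np.percentile(q[:,2],[10,50,90]).round(4),"ctr",((q.min(0)+q.max(0))/2).round(4),q.mean(0).round(4))
    b=(rad<.025)&(p[...,2]>.06)&(p[...,2]<.11)
    if b.sum()>60: c,u,r=fitcyl(p[b],CUP+[0,0,.08],np.array([0,0,1.])); print("  axis",c.round(4),u.round(3),r.round(5), "at .131:",(c+(.131-c[2])*u).round(4))
o=ctrl.get_obs(); print(o["t"],o["ee_pos"],o["grip_width"])
s=cv2.imread("pics/side4.png")[100:220,205:345]; cv2.imwrite("pics/c4.png",cv2.resize(s,None,fx=4,fy=4,interpolation=2))
```

```text
scene 101 top z [0.1264 0.1294 0.1311] ctr [0.5835 0.17   0.1278] [0.5846 0.1699 0.1291]
  axis [0.5823 0.1701 0.08  ] [-0.021  0.014  1.   ] 0.0005 at .131: [0.5812 0.1709 0.131 ]
side 65 top z [0.1239 0.1305 0.1319] ctr [0.5813 0.1717 0.1256] [0.5807 0.1677 0.1289]
  axis [0.5826 0.1715 0.08  ] [0.003 0.003 1.   ] 0.00062 at .131: [0.5827 0.1716 0.131 ]
wrist 613 top z [0.13   0.1315 0.1324] ctr [0.5828 0.171  0.1292] [0.5827 0.172  0.1312]
  axis [0.5828 0.1706 0.08  ] [-0.    -0.004  1.   ] 0.00015 at .131: [0.5828 0.1704 0.131 ]
12.2833 [0.58166423 0.17039152 0.1816449 ] -6.056886602908978e-05
```

View pics/c4.png

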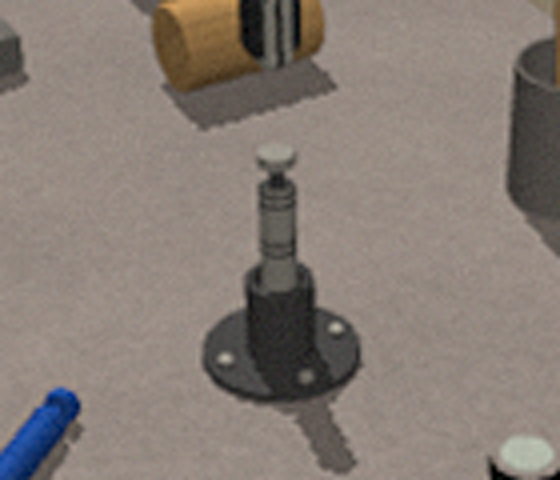

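The punch stands upright and free, head up: cap at crop (277,157), top z 0.131 as expected, leaning under 1.5°. Press with shut fingers.

Run:
```python
from h import *
P=np.array([.5827,.1707,0])
ctrl.move_l(P+[0,0,.140],speed=.06); print(ctrl.get_obs()["ee_pos"],ctrl.get_obs()["wrist_force"])
h1=ctrl.move_l(P+[0,0,.122],speed=.02,contact_N=2.5); o=ctrl.get_obs(); print(h1,o["ee_pos"],o["wrist_force"])
h2=ctrl.move_l(P+[0,0,.1175],speed=.02,contact_N=14); ctrl.sleep(.4); o=ctrl.get_obs(); print(h2,o["ee_pos"],o["wrist_force"],o["t"])
```

```text
[0.58290776 0.17075281 0.14022369] [-0.57298171 -0.18811471 -0.01501278]
True [0.58253705 0.17070337 0.12886179] [0.17052376 0.90742286 3.35687869]
True [0.58362288 0.1708565  0.12114158] [ 0.27442325 -1.36591091  8.55065294] 14.5917
```

Run:
```python
from h import *
P=np.array([.5827,.1707,0])
h=ctrl.move_l(P+[0,0,.1195],speed=.01,contact_N=8); ctrl.sleep(.3); o=ctrl.get_obs(); print(h,o["ee_pos"],o["wrist_force"])
save(cam("side"),"side_press.png")
ctrl.move_l(P+[0,0,.145],speed=.04); ctrl.move_l(P+[0,0,.23],speed=.12); ctrl.sleep(.5)
for n in("scene","side","wrist"):
    d=cam(n); p=pts(d); e=p-P; rad=np.hypot(e[...,0],e[...,1])
    q=p[(rad<.025)&(p[...,2]>.118)&(p[...,2]<.15)]
    print(n,len(q),"top z",np.percentile(q[:,2],[50,90]).round(4),((q.min(0)+q.max(0))/2).round(4))
    b=(rad<.025)&(p[...,2]>.06)&(p[...,2]<.11)
    if b.sum()>60: print("  axis",*fitcyl(p[b],P+[0,0,.08],np.array([0,0,1.])))
    if n=="scene": save(d,"scene5.png")
print(ctrl.get_obs()["t"],ctrl.get_obs()["wrist_force"])
a=cv2.imread("pics/side_press.png")[100:220,205:345]; b=cv2.imread("pics/scene5.png")[170:310,120:400]
cv2.imwrite("pics/c5.png",np.hstack([cv2.resize(a,(350,300)),cv2.resize(b,(450,300))]))
```

```text
True [0.58423658 0.17093739 0.12130633] [-1.13814632  0.01055674  7.43313112]
scene 107 top z [0.1294 0.1313] [0.583  0.1699 0.1279]
  axis [0.58229164 0.17019234 0.08      ] [-0.02420884  0.01051424  0.99965163] 0.0005042838574994685
side 65 top z [0.1308 0.1321] [0.5817 0.1698 0.1254]
  axis [0.58231498 0.17145943 0.08      ] [-0.00195642  0.00976468  0.99995041] 0.0007693982213983755
wrist 411 top z [0.1314 0.1323] [0.5826 0.1712 0.1289]
  axis [0.58282311 0.17064944 0.08      ] [ 6.76348077e-04 -6.29174819e-03  9.99979978e-01] 0.0001729551799300212
17.4167 [0.51881961 0.21162537 0.34734626]
```

View pics/c5.png

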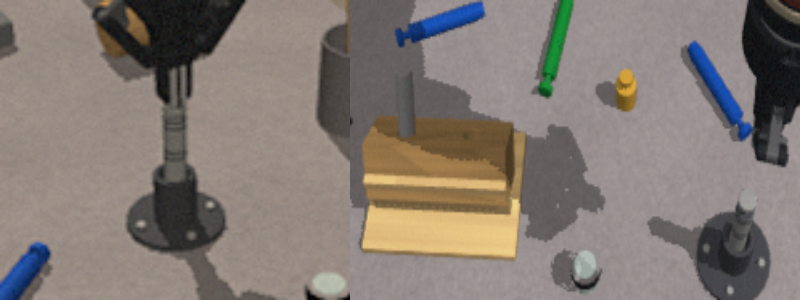

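Head fully back up, everything in place. The held press force (about 8 N) left a thin margin for "at the stop", so I'll press once more in small steps until the steady force is clearly past 8 N. That also stays well under the limits.

Run:
```python
from h import *
P=np.array([.5827,.1707,0])
ctrl.move_l(P+[0,0,.140],speed=.1); ctrl.sleep(.2); f0=ctrl.get_obs()["wrist_force"][2]
for z in(.128,.125,.123,.122,.1215,.121,.1205,.120,.1195,.119,.1185,.118):
    ctrl.move_l(P+[0,0,z],speed=.02); ctrl.sleep(.15)
    o=ctrl.get_obs(); f=o["wrist_force"][2]-f0; print(z,o["ee_pos"][2].round(5),f.round(2))
    if f>13: break
ctrl.sleep(.2)
ctrl.move_l(P+[0,0,.145],speed=.04); ctrl.move_l(P+[0,0,.23],speed=.12); ctrl.sleep(.5)
d=cam("wrist"); p=pts(d); rad=np.hypot(*np.moveaxis(p-P,-1,0)[:2])
q=p[(rad<.025)&(p[...,2]>.118)&(p[...,2]<.15)]; print(np.percentile(q[:,2],[50,90]))
print(fitcyl(p[(rad<.025)&(p[...,2]>.06)&(p[...,2]<.11)],P+[0,0,.08],np.array([0,0,1.])),ctrl.get_obs()["t"])
```

```text
0.128 0.12825 4.5
0.125 0.12526 5.68
0.123 0.12341 7.89
0.122 0.12251 6.94
0.1215 0.12205 8.1
0.121 0.12155 8.28
0.1205 0.12108 7.71
0.12 0.12101 10.53
0.1195 0.12098 14.34
[0.13144197 0.13240662]
(array([0.58281958, 0.17065491, 0.08      ]), array([ 2.43373328e-04, -6.74440629e-03,  9.99977227e-01]), np.float64(0.0001599754614966878)) 25.2083
```

The hard stop is clear: z held at 0.1210 while the force rose past 14 N. The head is back up and the punch is upright.

```bash
python3 -c "
from workcell import ctrl; print(ctrl.hand_in())"
```

```text
the job is handed in; nothing more can be done
None
```

The ejector punch stands upright on the cup's floor, its spring head was pressed to the stop and has come back up, and the job is handed in at about 25 s; the plain punch is still in the rest, and nothing else was touched.

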